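# Shut and lock the filter cover with its quarter-turn cam

## Robot

A 6-joint arm with a two-finger parallel gripper is mounted at the origin on a cart in front of the work surface, level with it; the furniture and walls round the work are solid. World frame = base frame: x ahead of the robot, y to its left, z up, the work surface at z = 0. Lengths are in m, angles in rad, forces in N, time in s.
With the tool pointing down it reaches from about 0.25 to 0.775 m from the base axis. Payload 4 kg.
Tool frame: the origin (TCP) lies where the fingers leave the gripper's body, on its centre line; the fingertips stand 97 mm ahead of it and the grasp point (between the pads) lies 78 mm ahead of it; z points along the fingers, y is the line along which they close (so a half turn about z gives the same grasp; the last joint's range is limited). The gripper opens to 94 mm and grips with 3 to 60 N. Pads are 16 mm wide; open, the fingers measure 119 mm over their backs; the gripper's body (75 mm by 177 mm) begins 78 mm behind the grasp point.
Start: joints at [1.227, 0.087, 1.371, -0, 1.684, -0.103], TCP at [0.131, 0.534, 0.303] pointing down, gripper open.
Joint ranges: [-3.1, 3.1], [-0.76, 2.03], [0.27, 2.55], [-1.08, 4.22], [0.17, 2.65], [-2.57, 2.57]. Speed limits (rad/s): [2.79, 2.79, 3.14, 3.14, 3.14, 3.14].

## Interface

Orientations are given as [roll, pitch, yaw] about the fixed x, y, z axes, in that order (R = Rz(yaw) Ry(pitch) Rx(roll)).
In Python, from bench import robot, eyes gives the robot as it stands. The module is installed in compiled form; this text tells all that it offers.
- The arm moves only by the tool carry_out, never from a script. Its argument "deltas" is a list of rows, each an object of numbers: "dx", "dy", "dz": the shift along the tool's x, y, z each as a share of 0.02 m, from -1 to 1; "wx", "wy", "wz": the turn, a rotation vector about the tool's x, y, z each as a share of 0.12 rad, from -1 to 1; "gripper": the closure in counts, from 0 (fully open) to 255 (shut). In form: [{"dx": .., "dy": .., "dz": .., "wx": .., "wy": .., "wz": .., "gripper": ..}, ...]. A call has 1 to 20 rows; each row shifts and turns the commanded pose from where the row before left it, along the tool's axes as they then stand; what a row does not reach is not made up. A row lasts 1/12 s, in which the tool goes at most 41.7 mm and 7.16 degrees, less where a joint would pass 70% of its speed; a pose out of reach is approached as far as the arm can. A call with a number of a shift or a turn outside -1 to 1 is refused whole. A call with a gripper value outside its range is refused whole. The fingers move at their own pace and stop on an object; the grip force is fixed at half the most. Time passes only in rows, so rows that do not move let the fingers close. It gives the time, the measured TCP pose, the force, the opening and the grip force at its end, in the units of the state.
- robot.get_obs(): the state, without advancing time (a new reading comes with each control period).
- eyes.snapshot(name): name is "scene" or "side" or "wrist"; returns the picture (420x560x3 uint8, red, green, blue); there is no depth.
- eyes.get_calibration(name): a dict with "fovy" (degrees; the focal length in pixels is half the picture's height over the tangent of half this angle, whatever the lens; pixels are square), "cx", "cy" (the principal point, pixels), "R" (3x3) and "t" (3): a world point X has camera coordinates R X + t. Camera axes: x right, y down, z forward; pixel columns grow to the right and rows downward; lengths in m; the calibration is good to about 2 mm. The wrist camera is an equidistant fisheye: a pixel r from the principal point sees the ray r / f radians off the axis. A picture is of the moment at which its call begins: read the wrist's pose just before it. get_calibration takes no time and is no camera call; for the wrist camera it gives the pose at the moment of the call.
- robot.close_job(): hands the job in; it is judged then, once.
The state is a dict: "time": time; "joint_positions": joint angles; "qvel": joint speeds; "joint_torque": joint torques, N m; "tool_pos": TCP position; "ee_rot": TCP orientation; "wrist_force": force on the tool from outside, world axes, zero at the start; "wrist_torque": the same for the moment, N m; "width": finger opening in m; "finger_force": force on a finger pad.
Only numpy, scipy, OpenCV 4.12 (cv2) and the standard library are available. Lean on these libraries where they do the work, as an engineer would, in place of code of your own. Each camera call takes 0.05 s, during which the arm holds its last target. There are 200 camera calls.

## Task

The cover of the bench dust-filter box has been left ajar. Push the cover down fully shut, then set a fingertip in the slot of the round cam fastener on it and turn the cam clockwise, as seen from above, to its stop at the end of the quarter turn, so that the cover is locked. It is all pushing with the fingertips: do not swing the cover further open, do not lift or shift the loose things close around the box, and finish clear of everything.

Things in the scene. Friction and masses are not known exactly. Their poses are not given: they have to be found in the camera images.
- filter_box: White low filter box, 200 (x) x 210 (y) x 50 mm high without the cover, fixed to the worktop; origin at the centre of its underside, z up, its front (louvred side) faces its own -x. It is open on top and has a hinged white cover. The hinge line of the cover runs along the box's y at x = +74 mm, z = 50 mm in this frame.
- cover (a joint): Cover angle in rad: 0 fully shut (level), larger as its front edge rises; starts 0.3 to 0.5. A plate 174 mm (hinge to front edge) x 206 x 8 mm; its underside starts at the hinge line, so shut its top is at z = 58 mm. Stiff hinge: it stays where it is left and needs about 1 to 3 N downward at its front edge.
- cover_edge (a point): Spot to push on: on the cover's top face, middle of the front edge, 13 mm in from the edge, 161 mm from the hinge line. It moves and tilts with the cover (axes those of the box when shut). The round collar of the cam begins 20 mm behind it and stands 22 mm above the cover's top face.
- cam (a joint): Cam turn in rad: 0 unlocked (slot across the box, along its y), growing clockwise seen from above, stop at 1.571 (slot fore and aft, along the box's x; the cam's steel tongue is then under a ledge and locks the cover). Starts 0 to 0.35. Stays where it is left; turning takes about 0.07 Nm. The tongue passes the ledge only with the cover fully shut.
- cam_slot (a point): Floor centre of the cam's slot, on the cam's axis; cover shut, it is at x -20, y 0, z 64 mm of the box. y axis along the slot. The metal cam, 81 mm diameter, sits flush in a grey collar of 95 mm. The dark-floored slot crosses it: 34 mm wide, 81 long, 16 deep, its ends closed by the collar. Closed fingertips or one finger fit; a narrow tip should push a cheek sideways, well off the axis.
- cast_3: Loose bystander beside the box: pale green plaster jaw model, 51 x 66 x 31 mm, origin under its centre.
- jar_separator: Loose bystander beside the box: small white screw-top jar with blue lid, 37 mm diameter, 50 mm high, origin under its centre.
- dropper_bottle: Loose bystander beside the box: white dropper bottle with pointed blue cap, 33 mm diameter, 80 mm high, origin under its centre.
- polishing_wheel_3: Loose bystander beside the box: small reddish polishing wheel lying flat, 24 mm diameter, 10 mm high, origin under its centre.
- marker: Loose bystander: white board marker with blue cap, lying in front of the box, 133 mm long (along its y), 18 mm thick, origin under its centre.

How it is judged:
On the way, in this order (a step that is already met when the one before it is completed fails the run):
1. the cover is pushed fully shut (value of joint cover below 0.02 rad), for 0.2 s.
2. the cam is turned clockwise to its stop with the cover shut (value of joint cam above 1.45 rad and value of joint cover below 0.03 rad), for 0.2 s.
At the end, for the whole second after the job is handed in: The cover is shut (angle under 0.03 rad) and the cam stands at its stop (over 1.45 rad of 1.571) (all of step 2); the robot touches nothing.
It fails at once if the cover is swung further open (over 0.6 rad) (value of joint cover above 0.6 rad).
It fails at once if a loose bystander is moved or lifted by more than 20 mm (distance of any of cast_3, jar_separator, dropper_bottle, polishing_wheel_3, marker from where it was at the start of the episode above 0.02 m).
It also fails if it takes over 42 s, if anything falls off the work surface, if the arm or the gripper's body presses on something with over 40 N, if the wrist force passes 120 N, or if a joint passes its speed limit or range.

## Working session

There is one attempt and no reset: what is moved stays moved. The work goes in short steps, Python scripts to look and compute and a tool call to move; the robot and the scene stay as the last step left them, time stands still between calls to the robot, and variables do not carry over. Pictures are saved under pics/ and viewed, at most 10 in all, crops included, and the job is handed in when it is done.

Besides the shell and the picture viewer there is one more tool, called after "Request:" by a JSON object that holds its "api" and its "payload". carry_out: Moves the arm, as the interface text tells. Shift numbers are shares of 0.02 m and turn numbers shares of 0.12 rad, none past 1 either way. Its arguments: {"type":"object","properties":{"deltas":{"type":"array","items":{"type":"object","properties":{"dx":{"type":"number"},"dy":{"type":"number"},"dz":{"type":"number"},"wx":{"type":"number"},"wy":{"type":"number"},"wz":{"type":"number"},"gripper":{"type":"number"}}}}},"required":["deltas"]}

```bash
mkdir -p pics; python3 - <<'E'
from bench import robot, eyes
import cv2,numpy as np
for n in ("scene","side"):
    cv2.imwrite(f"pics/{n}0.png",cv2.cvtColor(eyes.snapshot(n),cv2.COLOR_RGB2BGR))
    c=eyes.get_calibration(n);print(n,c["fovy"],c["cx"],c["cy"],np.round(c["R"],3).tolist(),np.round(c["t"],3))
o=robot.get_obs();print(o["time"],o["tool_pos"],o["ee_rot"],o["width"])
E
```

```text
scene 53.50711818309017 279.5386303739847 204.01429440162613 [[-0.818, -0.576, -0.015], [-0.45, 0.656, -0.606], [0.359, -0.489, -0.795]] [0.45  0.238 0.971]
side 49.7543908752024 282.66035946095207 207.68362107382075 [[0.972, -0.233, -0.003], [-0.116, -0.473, -0.874], [0.202, 0.85, -0.487]] [-0.503  0.146  1.008]
0.1 [0.13106557 0.53386815 0.30163502] [-3.13967901e+00 -1.94324319e-04  2.90081041e+00] 0.09401729084815225
```

View pics/scene0.png

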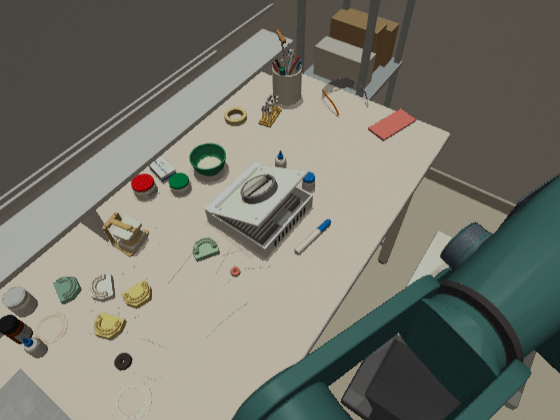

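View pics/side0.png

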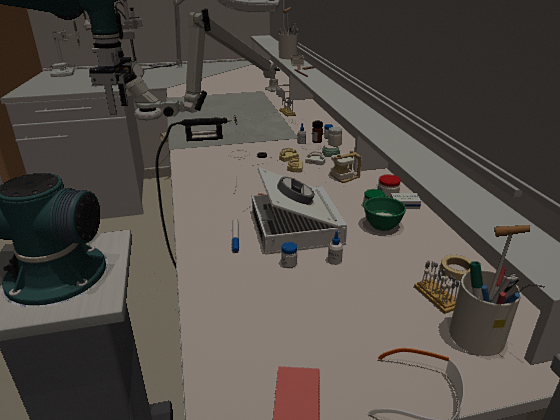

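The scene view shows the box around (260,205) and the side view shows it around (298,215). The cover is ajar, with the jar, bottle, cast, wheel and marker around it. Next I'll take enlarged crops.

```bash
python3 - <<'E'
import cv2
a=cv2.imread("pics/scene0.png")[145:280,185:345]
cv2.imwrite("pics/sc.png",cv2.resize(a,None,fx=4.4,fy=4.4,interpolation=cv2.INTER_CUBIC))
a=cv2.imread("pics/side0.png")[155:275,220:360]
cv2.imwrite("pics/sd.png",cv2.resize(a,None,fx=5,fy=5,interpolation=cv2.INTER_CUBIC))
E
```

```text
(no output)
```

View pics/sc.png

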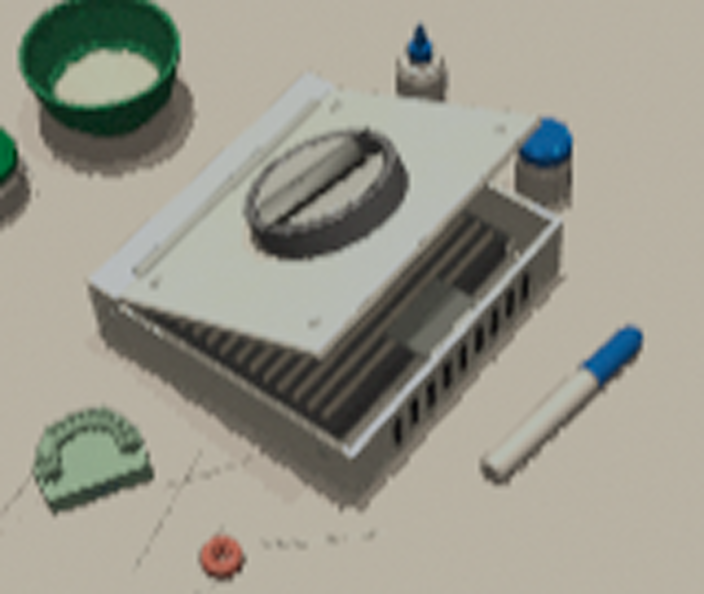

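View pics/sd.png

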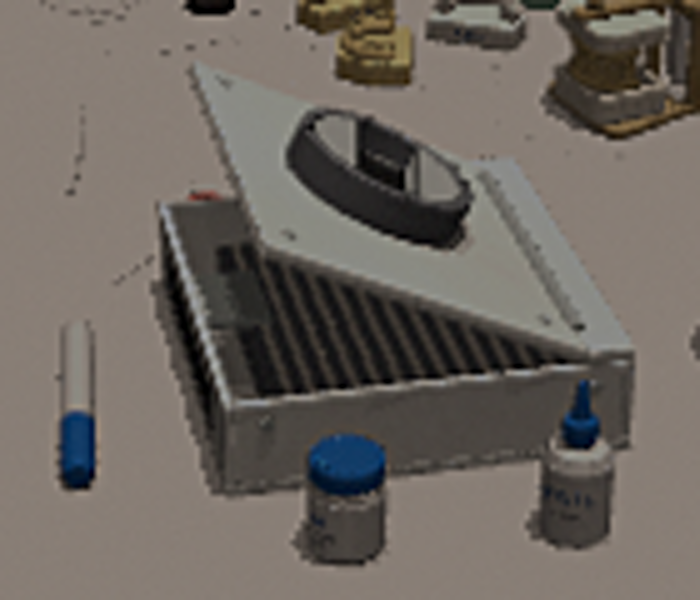

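The scene crop gives the box's top front corners at (350,452) and (560,220), and the cover front corners at (319,352) and (543,119). In the side crop they are at (160,205) and (228,405), and at (190,65) and (262,245). I'll fit the pose from these.

```bash
cat > h.py <<'E'
import numpy as np
from bench import robot, eyes
def proj(c,X,h=420):
    f=h/2/np.tan(np.radians(c["fovy"])/2); p=np.asarray(c["R"])@X+np.asarray(c["t"]).ravel()
    return np.array([c["cx"]+f*p[0]/p[2],c["cy"]+f*p[1]/p[2]])
def box(q,P):
    c,s=np.cos(q[2]),np.sin(q[2]); return np.array([q[0]+c*P[0]-s*P[1],q[1]+s*P[0]+c*P[1],P[2]])
def cov(a,d,y,h): # d from hinge, h above underside
    return np.array([.074-d*np.cos(a)+h*np.sin(a)*1.0,y,.05+d*np.sin(a)+h*np.cos(a)])
E
python3 - <<'E'
from h import *
from scipy.optimize import least_squares
C={n:eyes.get_calibration(n) for n in("scene","side")}
S=lambda u,v:("scene",185+(u+.5)/4.4-.5,145+(v+.5)/4.4-.5)
D=lambda u,v:("side",220+(u+.5)/5-.5,155+(v+.5)/5-.5)
obs=[(S(350,452),(-.1,.105,.05)),(S(560,220),(-.1,-.105,.05)),(S(350,508),(-.1,.105,0)),
(D(160,205),(-.1,.105,.05)),(D(228,405),(-.1,-.105,.05)),(D(222,492),(-.1,-.105,0)),(D(630,446),(.1,-.105,0)),
(S(319,352),('c',.103)),(S(543,119),('c',-.103)),(D(190,65),('c',.103)),(D(262,245),('c',-.103))]
def r(q):
    o=[]
    for (n,u,v),P in obs:
        if P[0]=='c':P=cov(q[3],.174,P[1],.008)
        o.append(proj(C[n],box(q,P))-[u,v])
    return np.ravel(o)
s=least_squares(r,[.5,.2,0,.4],loss='soft_l1');q=s.x
print(q.round(4));print(r(q).reshape(-1,2).round(1).tolist())
np.save("q.npy",q)
print('edge',box(q,cov(q[3],.161,0,.008)),'shut',box(q,cov(0,.161,0,.008)),'slot',box(q,(-.02,0,.064)))
# cam slot ends in scene
a=cov(q[3],.094,0,.030)
for k in np.radians([0,5,10,15,20]):
    for sgn in(1,-1):
        # clockwise from above: y axis -> (+sin,cos) in box xy
        e=np.array([np.sin(k),np.cos(k)])*.04*sgn
        p=proj(C["scene"],box(q,cov(q[3],.094-e[0],e[1],.030))); p2=proj(C["side"],box(q,cov(q[3],.094-e[0],e[1],.030)))
        print(round(np.degrees(k)),((p-[185,145])*4.4).round(),((p2-[220,155])*5).round())
def bg(n,u,v,z):
    c=C[n];f=210/np.tan(np.radians(c["fovy"])/2);R=np.asarray(c["R"]);t=np.asarray(c["t"]).ravel()
    d=R.T@[(u-c["cx"])/f,(v-c["cy"])/f,1];o=-R.T@t;return (o+d*(z-o[2])/d[2]).round(3)
for nm,p,z in[("jar",S(546,143),.05),("bottle",S(419,28),.08),("cast",S(95,440),.031),("wheel",S(221,555),.01),("mk1",S(632,332),.01),("mk2",S(492,470),.01)]:print(nm,bg(*p,z))
E
```

```text
[ 0.569   0.0662 -0.0326  0.4362]
[[-0.1, 1.5], [0.7, -0.1], [0.8, -1.0], [-0.1, -0.7], [-0.8, 0.4], [0.9, 0.8], [0.1, 0.3], [-0.8, 1.0], [-0.7, -0.0], [0.3, -0.3], [0.1, 0.5]]
edge [0.50046924 0.06842611 0.12527411] shut [0.48202307 0.06902684 0.058     ] slot [0.54898757 0.06684602 0.064     ]
0 [273. 223.] [368. 122.]
0 [360. 136.] [405. 192.]
5 [269. 222.] [374. 124.]
5 [364. 137.] [398. 190.]
10 [265. 220.] [380. 126.]
10 [368. 138.] [392. 187.]
15 [262. 218.] [386. 129.]
15 [371. 140.] [385. 185.]
20 [259. 216.] [392. 132.]
20 [374. 142.] [379. 182.]
jar [ 0.508 -0.082  0.05 ]
bottle [ 0.614 -0.095  0.08 ]
cast [0.607 0.239 0.031]
wheel [0.51  0.247 0.01 ]
mk1 [ 0.4   -0.013  0.01 ]
mk2 [0.416 0.116 0.01 ]
```

The fit is good: box at (0.569, 0.066), yaw -1.9°, cover 0.44 rad, cam about 15°. I'll set the fingers about 44 mm apart, so both fingertips press the edge and later both fit in the slot, and travel over the box.

Request:
{"api": "carry_out", "payload": {"deltas": [{"dx": -0.786,"dy": -0.607,"gripper": 136},{"dx": -0.786,"dy": -0.607,"gripper": 136},{"dx": -0.786,"dy": -0.607,"gripper": 136},{"dx": -0.786,"dy": -0.607,"gripper": 136},{"dx": -0.786,"dy": -0.607,"gripper": 136},{"dx": -0.786,"dy": -0.607,"gripper": 136},{"dx": -0.786,"dy": -0.607,"gripper": 136},{"dx": -0.786,"dy": -0.607,"gripper": 136},{"dx": -0.786,"dy": -0.607,"gripper": 136},{"dx": -0.786,"dy": -0.607,"gripper": 136},{"dx": -0.786,"dy": -0.607,"gripper": 136},{"dx": -0.786,"dy": -0.607,"gripper": 136},{"dx": -0.786,"dy": -0.607,"gripper": 136},{"dx": -0.786,"dy": -0.607,"gripper": 136},{"dx": -0.786,"dy": -0.607,"gripper": 136}]}}

```text
invalid input
```

Request:
{"api": "carry_out", "payload": {"deltas": [{"dx": -0.786,"dy": -0.607,"gripper": 136},{"dx": -0.786,"dy": -0.607,"gripper": 136},{"dx": -0.786,"dy": -0.607,"gripper": 136},{"dx": -0.786,"dy": -0.607,"gripper": 136},{"dx": -0.786,"dy": -0.607,"gripper": 136},{"dx": -0.786,"dy": -0.607,"gripper": 136},{"dx": -0.786,"dy": -0.607,"gripper": 136},{"dx": -0.786,"dy": -0.607,"gripper": 136},{"dx": -0.786,"dy": -0.607,"gripper": 136},{"dx": -0.786,"dy": -0.607,"gripper": 136},{"dx": -0.786,"dy": -0.607,"gripper": 136},{"dx": -0.786,"dy": -0.607,"gripper": 136},{"dx": -0.786,"dy": -0.607,"gripper": 136},{"dx": -0.786,"dy": -0.607,"gripper": 136},{"dx": -0.786,"dy": -0.607,"gripper": 136},{"gripper": 136},{"gripper": 136}]}}

```text
invalid input
```

Request:
{"api": "carry_out", "payload": {"deltas": [{"dx": -0.78,"dy": -0.6,"dz": 0,"wx": 0,"wy": 0,"wz": 0,"gripper": 136}]}}

```text
time: 0.18
tool_pos: [0.1421, 0.5198, 0.3014]
ee_rot: [-3.14, -0.002, 2.904]
wrist_force: [0.3, -0.6, 0.8]
width: 0.09
finger_force: 0.0
```

Every row needs all seven keys.

Request:
{"api": "carry_out", "payload": {"deltas": [{"dx": -0.8,"dy": -0.62,"dz": 0,"wx": 0,"wy": 0,"wz": 0,"gripper": 136},{"dx": -0.8,"dy": -0.62,"dz": 0,"wx": 0,"wy": 0,"wz": 0,"gripper": 136},{"dx": -0.8,"dy": -0.62,"dz": 0,"wx": 0,"wy": 0,"wz": 0,"gripper": 136},{"dx": -0.8,"dy": -0.62,"dz": 0,"wx": 0,"wy": 0,"wz": 0,"gripper": 136},{"dx": -0.8,"dy": -0.62,"dz": 0,"wx": 0,"wy": 0,"wz": 0,"gripper": 136},{"dx": -0.8,"dy": -0.62,"dz": 0,"wx": 0,"wy": 0,"wz": 0,"gripper": 136},{"dx": -0.8,"dy": -0.62,"dz": 0,"wx": 0,"wy": 0,"wz": 0,"gripper": 136},{"dx": -0.8,"dy": -0.62,"dz": 0,"wx": 0,"wy": 0,"wz": 0,"gripper": 136},{"dx": -0.8,"dy": -0.62,"dz": 0,"wx": 0,"wy": 0,"wz": 0,"gripper": 136},{"dx": -0.8,"dy": -0.62,"dz": 0,"wx": 0,"wy": 0,"wz": 0,"gripper": 136},{"dx": -0.8,"dy": -0.62,"dz": 0,"wx": 0,"wy": 0,"wz": 0,"gripper": 136},{"dx": -0.8,"dy": -0.62,"dz": 0,"wx": 0,"wy": 0,"wz": 0,"gripper": 136},{"dx": -0.8,"dy": -0.62,"dz": 0,"wx": 0,"wy": 0,"wz": 0,"gripper": 136},{"dx": -0.8,"dy": -0.62,"dz": 0,"wx": 0,"wy": 0,"wz": 0,"gripper": 136},{"dx": -0.8,"dy": -0.62,"dz": 0,"wx": 0,"wy": 0,"wz": 0,"gripper": 136},{"dx": -0.8,"dy": -0.62,"dz": 0,"wx": 0,"wy": 0,"wz": 0,"gripper": 136},{"dx": -0.8,"dy": -0.62,"dz": 0,"wx": 0,"wy": 0,"wz": 0,"gripper": 136},{"dx": -0.8,"dy": -0.62,"dz": 0,"wx": 0,"wy": 0,"wz": 0,"gripper": 136}]}}

```text
time: 1.68
tool_pos: [0.3702, 0.2324, 0.3022]
ee_rot: [-3.141, -0.001, 2.901]
wrist_force: [-0.0, -0.4, 0.4]
width: 0.044
finger_force: 0.0
```

Request:
{"api": "carry_out", "payload": {"deltas": [{"dx": -0.8,"dy": -0.62,"dz": 0,"wx": 0,"wy": 0,"wz": 0,"gripper": 136},{"dx": -0.8,"dy": -0.62,"dz": 0,"wx": 0,"wy": 0,"wz": 0,"gripper": 136},{"dx": -0.8,"dy": -0.62,"dz": 0,"wx": 0,"wy": 0,"wz": 0,"gripper": 136},{"dx": -0.8,"dy": -0.62,"dz": 0,"wx": 0,"wy": 0,"wz": 0,"gripper": 136},{"dx": -0.8,"dy": -0.62,"dz": 0,"wx": 0,"wy": 0,"wz": 0,"gripper": 136},{"dx": -0.8,"dy": -0.62,"dz": 0,"wx": 0,"wy": 0,"wz": 0,"gripper": 136},{"dx": -0.8,"dy": -0.62,"dz": 0,"wx": 0,"wy": 0,"wz": 0,"gripper": 136},{"dx": -0.8,"dy": -0.62,"dz": 0,"wx": 0,"wy": 0,"wz": 0,"gripper": 136},{"dx": -0.8,"dy": -0.62,"dz": 0,"wx": 0,"wy": 0,"wz": 0,"gripper": 136},{"dx": -0.8,"dy": -0.62,"dz": 0,"wx": 0,"wy": 0,"wz": 0,"gripper": 136},{"dx": -0.6,"dy": -0.4,"dz": 0,"wx": 0,"wy": 0,"wz": 0,"gripper": 136},{"dx": 0,"dy": 0,"dz": 0,"wx": 0,"wy": 0,"wz": 0,"gripper": 136},{"dx": 0,"dy": 0,"dz": 0,"wx": 0,"wy": 0,"wz": 0,"gripper": 136}]}}

```text
time: 2.77
tool_pos: [0.5054, 0.064, 0.3021]
ee_rot: [3.141, -0.002, 2.9]
wrist_force: [0.0, 0.7, 0.1]
width: 0.044
finger_force: 0.0
```

Request:
{"api": "carry_out", "payload": {"deltas": [{"dx": 0,"dy": 0,"dz": 0.6,"wx": 0,"wy": 0,"wz": 0,"gripper": 136},{"dx": 0,"dy": 0,"dz": 0.8,"wx": 0,"wy": 0,"wz": 0,"gripper": 136},{"dx": 0,"dy": 0,"dz": 0.8,"wx": 0,"wy": 0,"wz": 0,"gripper": 136},{"dx": 0,"dy": 0,"dz": 0.8,"wx": 0,"wy": 0,"wz": 0,"gripper": 136},{"dx": 0,"dy": 0,"dz": 0.6,"wx": 0,"wy": 0,"wz": 0,"gripper": 136},{"dx": 0.1,"dy": 0,"dz": 0.35,"wx": 0,"wy": 0,"wz": 0,"gripper": 136},{"dx": 0.1,"dy": 0,"dz": 0.35,"wx": 0,"wy": 0,"wz": 0,"gripper": 136},{"dx": 0.1,"dy": 0,"dz": 0.35,"wx": 0,"wy": 0,"wz": 0,"gripper": 136},{"dx": 0.1,"dy": 0,"dz": 0.35,"wx": 0,"wy": 0,"wz": 0,"gripper": 136},{"dx": 0.1,"dy": 0,"dz": 0.35,"wx": 0,"wy": 0,"wz": 0,"gripper": 136}]}}

```text
time: 3.6
tool_pos: [0.4958, 0.0666, 0.1957]
ee_rot: [3.141, 0.001, 2.901]
wrist_force: [-0.6, -0.7, 1.5]
width: 0.0438
finger_force: 0.7
```

Request:
{"api": "carry_out", "payload": {"deltas": [{"dx": 0.1,"dy": 0,"dz": 0.35,"wx": 0,"wy": 0,"wz": 0,"gripper": 136},{"dx": 0.1,"dy": 0,"dz": 0.35,"wx": 0,"wy": 0,"wz": 0,"gripper": 136},{"dx": 0.1,"dy": 0,"dz": 0.35,"wx": 0,"wy": 0,"wz": 0,"gripper": 136},{"dx": 0.1,"dy": 0,"dz": 0.35,"wx": 0,"wy": 0,"wz": 0,"gripper": 136},{"dx": 0.1,"dy": 0,"dz": 0.35,"wx": 0,"wy": 0,"wz": 0,"gripper": 136},{"dx": 0,"dy": 0,"dz": 0.15,"wx": 0,"wy": 0,"wz": 0,"gripper": 136},{"dx": 0,"dy": 0,"dz": 0.1,"wx": 0,"wy": 0,"wz": 0,"gripper": 136},{"dx": 0,"dy": 0,"dz": 0,"wx": 0,"wy": 0,"wz": 0,"gripper": 136}]}}

```text
time: 4.27
tool_pos: [0.4857, 0.069, 0.1555]
ee_rot: [3.141, -0.001, 2.901]
wrist_force: [-0.1, 1.0, -0.2]
width: 0.0435
finger_force: 0.0
```

Request:
{"api": "carry_out", "payload": {"deltas": [{"dx": 0,"dy": 0,"dz": 0.08,"wx": 0,"wy": 0,"wz": 0,"gripper": 136},{"dx": 0,"dy": 0,"dz": 0.08,"wx": 0,"wy": 0,"wz": 0,"gripper": 136},{"dx": 0,"dy": 0,"dz": 0,"wx": 0,"wy": 0,"wz": 0,"gripper": 136},{"dx": 0,"dy": 0,"dz": 0,"wx": 0,"wy": 0,"wz": 0,"gripper": 136}]}}

```text
time: 4.6
tool_pos: [0.4859, 0.069, 0.1553]
ee_rot: [3.141, -0.0, 2.901]
wrist_force: [-6.3, -0.5, 14.6]
width: 0.0438
finger_force: 7.1
```

Request:
{"api": "carry_out", "payload": {"deltas": [{"dx": 0,"dy": 0,"dz": -0.5,"wx": 0,"wy": 0,"wz": 0,"gripper": 136},{"dx": 0,"dy": 0,"dz": -1,"wx": 0,"wy": 0,"wz": 0,"gripper": 136},{"dx": 0,"dy": 0,"dz": -1,"wx": 0,"wy": 0,"wz": 0,"gripper": 136},{"dx": -0.4,"dy": 0.1,"dz": -1,"wx": 0,"wy": 0,"wz": 0,"gripper": 136},{"dx": -0.8,"dy": 0.15,"dz": 0,"wx": 0,"wy": 0,"wz": 0,"gripper": 136},{"dx": -0.8,"dy": 0.15,"dz": 0,"wx": 0,"wy": 0,"wz": 0,"gripper": 136},{"dx": -0.7,"dy": 0.15,"dz": 0,"wx": 0,"wy": 0,"wz": 0,"gripper": 136},{"dx": -0.4,"dy": 0.1,"dz": 0,"wx": 0,"wy": 0,"wz": 0,"gripper": 136},{"dx": 0,"dy": 0,"dz": 0,"wx": 0,"wy": 0,"wz": 0,"gripper": 136},{"dx": 0,"dy": 0,"dz": 0,"wx": 0,"wy": 0,"wz": 0,"gripper": 136}]}}

```text
time: 5.43
tool_pos: [0.5492, 0.0668, 0.2219]
ee_rot: [-3.141, -0.001, 2.901]
wrist_force: [0.3, -0.9, 0.1]
width: 0.044
finger_force: 0.0
```

```bash
python3 - <<'E'
from h import *; import cv2
q=np.load("q.npy"); o=robot.get_obs(); c=eyes.get_calibration("wrist"); im=cv2.cvtColor(eyes.snapshot("wrist"),cv2.COLOR_RGB2BGR)
print(o["tool_pos"],o["ee_rot"],c["fovy"],c["cx"],c["cy"])
im2=cv2.cvtColor(eyes.snapshot("scene"),cv2.COLOR_RGB2BGR)[145:280,185:345]
cv2.imwrite("pics/w1.png",cv2.resize(im,None,fx=1.4,fy=1.4,interpolation=cv2.INTER_CUBIC))
f=210/np.tan(np.radians(c["fovy"])/2)
def fish(X):
    p=np.asarray(c["R"])@X+np.asarray(c["t"]).ravel(); r=np.hypot(p[0],p[1]); th=np.arctan2(r,p[2]); return np.array([c["cx"]+f*th*p[0]/r,c["cy"]+f*th*p[1]/r])
print("slot centre top px",fish(box(q,(-.02,0,.08)))*1.4)
for k in np.radians([0,10,15,20]):
    print(np.degrees(k),[(fish(box(q,(-.02+s*.04*np.sin(k),s*.04*np.cos(k),.08)))*1.4).round() for s in(1,-1)])
E
```

```text
[0.54917777 0.0667573  0.22193579] [-3.14141908e+00 -1.48632963e-03  2.90076550e+00] 65.70646984690485 282.0410539391176 205.66967190749503
slot centre top px [395.15973578 315.3723324 ]
0.0 [array([471., 300.]), array([321., 330.])]
10.0 [array([472., 313.]), array([319., 317.])]
14.999999999999998 [array([471., 319.]), array([319., 311.])]
20.0 [array([470., 325.]), array([319., 305.])]
```

View pics/w1.png

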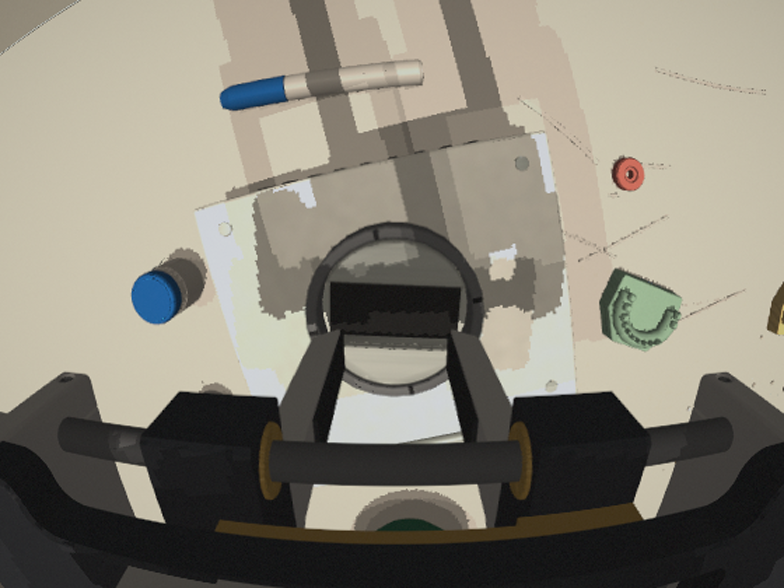

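The wrist view shows the cover shut and the slot centred near (396,316). That matches the prediction, and the slot lies along the line the fingers close on. I'll insert both fingertips.

Request:
{"api": "carry_out", "payload": {"deltas": [{"dx": 0,"dy": 0,"dz": 0.6,"wx": 0,"wy": 0,"wz": 0,"gripper": 136},{"dx": 0,"dy": 0,"dz": 0.6,"wx": 0,"wy": 0,"wz": 0,"gripper": 136},{"dx": 0,"dy": 0,"dz": 0.4,"wx": 0,"wy": 0,"wz": 0,"gripper": 136},{"dx": 0,"dy": 0,"dz": 0.3,"wx": 0,"wy": 0,"wz": 0,"gripper": 136},{"dx": 0,"dy": 0,"dz": 0.3,"wx": 0,"wy": 0,"wz": 0,"gripper": 136},{"dx": 0,"dy": 0,"dz": 0.3,"wx": 0,"wy": 0,"wz": 0,"gripper": 136},{"dx": 0,"dy": 0,"dz": 0.3,"wx": 0,"wy": 0,"wz": 0,"gripper": 136},{"dx": 0,"dy": 0,"dz": 0,"wx": 0,"wy": 0,"wz": 0,"gripper": 136}]}}

```text
time: 6.2
tool_pos: [0.5487, 0.0667, 0.1648]
ee_rot: [-3.141, -0.003, 2.901]
wrist_force: [-0.7, 0.3, -0.6]
width: 0.0438
finger_force: 0.0
```

Request:
{"api": "carry_out", "payload": {"deltas": [{"dx": 0,"dy": 0,"dz": 0,"wx": 0,"wy": 0,"wz": 0.4,"gripper": 136},{"dx": 0,"dy": 0,"dz": 0,"wx": 0,"wy": 0,"wz": 0.6,"gripper": 136},{"dx": 0,"dy": 0,"dz": 0,"wx": 0,"wy": 0,"wz": 0.6,"gripper": 136},{"dx": 0,"dy": 0,"dz": 0,"wx": 0,"wy": 0,"wz": 0.6,"gripper": 136},{"dx": 0,"dy": 0,"dz": 0,"wx": 0,"wy": 0,"wz": 0.6,"gripper": 136},{"dx": 0,"dy": 0,"dz": 0,"wx": 0,"wy": 0,"wz": 0.6,"gripper": 136},{"dx": 0,"dy": 0,"dz": 0,"wx": 0,"wy": 0,"wz": 0.6,"gripper": 136},{"dx": 0,"dy": 0,"dz": 0,"wx": 0,"wy": 0,"wz": 0.6,"gripper": 136},{"dx": 0,"dy": 0,"dz": 0,"wx": 0,"wy": 0,"wz": 0.6,"gripper": 136},{"dx": 0,"dy": 0,"dz": 0,"wx": 0,"wy": 0,"wz": 0.6,"gripper": 136}]}}

```text
time: 7.03
tool_pos: [0.5496, 0.067, 0.1669]
ee_rot: [3.141, -0.0, 2.202]
wrist_force: [-0.1, 0.4, 0.2]
width: 0.044
finger_force: 1.1
```

```bash
python3 -c "
from h import *;o=robot.get_obs();print(o['wrist_force'],o['wrist_torque'],o['tool_pos'],o['width'])"
```

```text
[-0.11588334  0.43142901  0.18751629] [ 0.06408539 -0.00473592  0.05730642] [0.54956186 0.06696849 0.16690242] 0.04400697380425047
```

Request:
{"api": "carry_out", "payload": {"deltas": [{"dx": 0,"dy": 0,"dz": 0.05,"wx": 0,"wy": 0,"wz": 0.6,"gripper": 136},{"dx": 0,"dy": 0,"dz": 0.05,"wx": 0,"wy": 0,"wz": 0.6,"gripper": 136},{"dx": 0,"dy": 0,"dz": 0,"wx": 0,"wy": 0,"wz": 0.6,"gripper": 136},{"dx": 0,"dy": 0,"dz": 0,"wx": 0,"wy": 0,"wz": 0.6,"gripper": 136},{"dx": 0,"dy": 0,"dz": 0,"wx": 0,"wy": 0,"wz": 0.6,"gripper": 136},{"dx": 0,"dy": 0,"dz": 0,"wx": 0,"wy": 0,"wz": 0.6,"gripper": 136},{"dx": 0,"dy": 0,"dz": 0,"wx": 0,"wy": 0,"wz": 0.6,"gripper": 136},{"dx": 0,"dy": 0,"dz": 0,"wx": 0,"wy": 0,"wz": 0.6,"gripper": 136},{"dx": 0,"dy": 0,"dz": 0,"wx": 0,"wy": 0,"wz": 0.6,"gripper": 136},{"dx": 0,"dy": 0,"dz": 0,"wx": 0,"wy": 0,"wz": 0.6,"gripper": 136},{"dx": 0,"dy": 0,"dz": 0,"wx": 0,"wy": 0,"wz": 0.6,"gripper": 136},{"dx": 0,"dy": 0,"dz": 0,"wx": 0,"wy": 0,"wz": 0.4,"gripper": 136},{"dx": 0,"dy": 0,"dz": 0,"wx": 0,"wy": 0,"wz": 0,"gripper": 136}]}}

```text
time: 8.12
tool_pos: [0.5499, 0.0665, 0.1652]
ee_rot: [3.14, 0.0, 1.364]
wrist_force: [0.1, -1.4, 0.5]
width: 0.0438
finger_force: 0.5
```

```bash
python3 -c "
from h import *;o=robot.get_obs();print(o['wrist_force'],o['wrist_torque'],o['tool_pos'],o['width'])"
```

```text
[ 0.09734926 -1.41293724  0.5345028 ] [-0.21472243 -0.02700998  0.00047957] [0.54992368 0.06650873 0.16524895] 0.043764179430010396
```

Request:
{"api": "carry_out", "payload": {"deltas": [{"dx": 0,"dy": 0,"dz": 0,"wx": 0,"wy": 0,"wz": 0.5,"gripper": 136},{"dx": 0,"dy": 0,"dz": 0,"wx": 0,"wy": 0,"wz": 0.4,"gripper": 136},{"dx": 0,"dy": 0,"dz": 0,"wx": 0,"wy": 0,"wz": 0.4,"gripper": 136},{"dx": 0,"dy": 0,"dz": 0,"wx": 0,"wy": 0,"wz": 0,"gripper": 136},{"dx": 0,"dy": 0,"dz": 0,"wx": 0,"wy": 0,"wz": 0,"gripper": 136}]}}

```text
time: 8.53
tool_pos: [0.5498, 0.0665, 0.1653]
ee_rot: [3.14, 0.001, 1.214]
wrist_force: [0.2, -2.6, 2.4]
width: 0.0442
finger_force: 25.7
```

```bash
python3 -c "
from h import *;o=robot.get_obs();print(o['wrist_force'],o['wrist_torque'],o['tool_pos'],o['width'])"
```

```text
[ 0.2125943  -2.61375902  2.37728764] [-0.52859027  0.05725748  2.03835008] [0.54977044 0.0664959  0.16527585] 0.044210394403187164
```

A torque of 2 Nm shows the cam is at its stop. I'll ease the turn back within the slack and lift clear.

Request:
{"api": "carry_out", "payload": {"deltas": [{"dx": 0,"dy": 0,"dz": 0,"wx": 0,"wy": 0,"wz": -0.7,"gripper": 136},{"dx": 0,"dy": 0,"dz": 0,"wx": 0,"wy": 0,"wz": -0.7,"gripper": 136},{"dx": 0,"dy": 0,"dz": -0.4,"wx": 0,"wy": 0,"wz": 0,"gripper": 136},{"dx": 0,"dy": 0,"dz": -0.8,"wx": 0,"wy": 0,"wz": 0,"gripper": 136},{"dx": 0,"dy": 0,"dz": -1,"wx": 0,"wy": 0,"wz": 0,"gripper": 136},{"dx": 0,"dy": 0,"dz": -1,"wx": 0,"wy": 0,"wz": 0,"gripper": 136},{"dx": 0,"dy": 0,"dz": -1,"wx": 0,"wy": 0,"wz": 0,"gripper": 136},{"dx": 0,"dy": 0,"dz": -1,"wx": 0,"wy": 0,"wz": 0,"gripper": 136},{"dx": 0,"dy": 0,"dz": -0.5,"wx": 0,"wy": 0,"wz": 0,"gripper": 136},{"dx": 0,"dy": 0,"dz": 0,"wx": 0,"wy": 0,"wz": 0,"gripper": 136},{"dx": 0,"dy": 0,"dz": 0,"wx": 0,"wy": 0,"wz": 0,"gripper": 136}]}}

```text
time: 9.45
tool_pos: [0.5494, 0.0668, 0.2787]
ee_rot: [3.141, -0.001, 1.376]
wrist_force: [-0.3, -0.2, -0.7]
width: 0.0438
finger_force: 0.0
```

```bash
python3 - <<'E'
from h import *; import cv2
im=cv2.cvtColor(eyes.snapshot("wrist"),cv2.COLOR_RGB2BGR)
cv2.imwrite("pics/w2.png",im); print(robot.get_obs()["ee_rot"])
E
```

```text
[-3.13995248e+00  2.50228704e-05  1.37589950e+00]
```

View pics/w2.png

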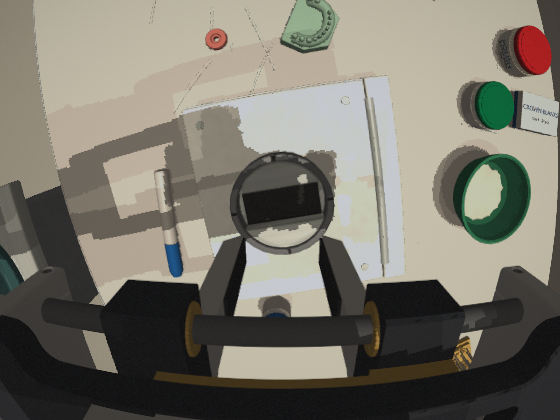

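The final wrist view shows the slot, (245,192) to (318,182), running fore and aft at right angles to the hinge. The cover is flat, the bystanders are in place and the gripper is clear.

```bash
python3 -c "
from bench import robot;print(robot.close_job())"
```

```text
the job is handed in; nothing more can be done
None
```

The cover is pushed fully shut, the cam is turned clockwise to its stop, the arm is clear of everything, and the job was handed in at about 9.5 s; no verdict came back.

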